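# Set the shaker dial by four clicks

### The arm

A 6-joint arm with a two-finger parallel gripper is mounted at the origin on the work surface. World frame = base frame: x ahead of the robot, y to its left, z up, the work surface at z = 0. Lengths are in m, angles in rad, forces in N, time in s.
With the tool pointing down it reaches from about 0.375 to 0.9 m from the base axis. Payload 3.1 kg.
Tool frame: the origin (TCP) lies at the centre of the arm's flange, where the gripper is bolted on; the fingertips stand 173 mm ahead of it and the grasp point (between the pads) lies 155 mm ahead of it (tip_extent is the distance from the TCP to the fingertips, in m); z points along the fingers, y is the direction in which the jaws open and shut (so a half turn about z gives the same grasp; the last joint's range is limited). The gripper opens to 85 mm and grips with 20 to 120 N. Pads are 22 mm wide; open, the fingers measure 114 mm over their backs; the gripper's body (76 mm by 85 mm) begins 54 mm behind the grasp point. The pads swing forward as they close: fully open they stand 13 mm farther back than shut.
Start: joints at [-1.308, 0.527, 1.433, -0, 1.181, -0.178], TCP at [0.267, -0.565, 0.405] pointing down, gripper open.
Joint ranges: [-3.08, 3.08], [-0.75, 2.2], [0.22, 2.44], [-1.43, 4.57], [0, 2.65], [-2.85, 2.85]. Speed limits (rad/s): [2.79, 2.79, 3.14, 3.14, 3.14, 3.14].

### API

Orientations are given as a unit quaternion [x, y, z, w].
In Python, from station import sense, snapshot, sign_off, tip_extent gives the robot as it stands. The module is installed in compiled form; this text tells all that it offers.
- The arm moves only by the tool servo_tool, never from a script. Its argument "rows" is a list of rows, each a list of 3 entries, a list of its own where there are three numbers: the shift along the tool's x, y, z in mm, then the turn about the tool's z in degrees, then the opening, from -1 (shut) to 1 (fully open), so that 0 is half open. A call has 1 to 8 rows; each row is the pose to reach, as a shift and turn from the pose measured when the call began, along the tool's axes at that moment; what a row does not reach only later rows make up. A row lasts 1/10 s, in which the tool goes at most 50 mm and 8.59 degrees, less where a joint would pass 70% of its speed; a pose out of reach is approached as far as the arm can. A call with a gripper value outside its range is refused whole. The fingers move at their own pace and stop on an object; "force" is the grip in N (left out, the last holds). Time passes only in rows, so rows that repeat a pose let the fingers close. It gives the time, the measured TCP pose, the force and the opening at its end, in the units of the state.
- sense(): the state, without advancing time (a new reading comes with each control period).
- snapshot(name): name is "side" or "top"; returns a dict with "image" (480x640x3 uint8, blue, green, red), "z_map" (480x640 float32, m along the optical axis (not along the pixel's ray), 0 where there is no reading), "vertical_fov" (degrees; the focal length in pixels is half the picture's height over the tangent of half this angle, whatever the lens; pixels are square), "cx", "cy" (the principal point, pixels), "k1" (the pictures are not rectified: a ray, as slopes to the right and down, at radius r is drawn at 1 + k1 r^2 times it, then the intrinsics apply), "cam_to_world" (4x4, takes a point from camera to world coordinates). Camera axes: x right, y down, z forward; pixel columns grow to the right and rows downward; lengths in m; the calibration is good to about 2 mm. A picture is of the moment at which its call begins.
- sign_off(): hands the job in, once; it reports no verdict.
The state is a dict: "t": time; "q": joint angles; "qd": joint speeds; "tau": joint torques, N m; "tcp_pos": TCP position; "tool_rot": TCP orientation; "force": force on the tool from outside, world axes, zero at the start; "ft_torque": the same for the moment, N m; "finger_gap": opening from 0.0 (shut) to 1.0 (fully open).
Only numpy, scipy, OpenCV 4.12 (cv2) and the standard library are available. Lean on these libraries where they do the work, as an engineer would, in place of code of your own. Each camera call takes 0.05 s, during which the arm holds its last target. There are 200 camera calls.

### The job

The white shaker's blue speed dial stands at its off stop. With a fingertip against the side of its raised bar, push it round clockwise (seen from above) by exactly four clicks, never going on into a fifth, and leave it resting in the fourth click with your hand away. Only push: do not pinch the bar, and leave the heater's orange dial, the jar on the shaker, the pink rack and the dish where they are.

Things in the scene. Friction and masses are not known exactly. Their poses are not given: they have to be found in the camera images.
- shaker: White box-shaped lab shaker, fixed, 230 mm (x) by 160 mm (y), deck 70 mm above the bench. Origin: centre of underside. Its -x end, with a blue stripe, faces roughly to the robot. Dial axis at (-58, 0) mm; black round platform (radius 46, top 80 mm above the bench) at (62, 0) mm. Ten flat ticks 30 degrees apart ring the dial, the first (off) red. Stands left or right of the heater.
- speed_dial (a joint): Turn of the blue dial, rad: 0 at the off stop, where it starts; grows clockwise from above. Click stops every 30 degrees (0.524 rad), 9 in all; four clicks = 2.094. Between stops it resists with up to 0.07 to 0.14 N m plus 0.02 friction (3 to 6 N pushed 28 mm from the axis), most a quarter of the way; past halfway it snaps ahead by itself into the next stop, off the finger, and holds.
- speed_dial_axis (a point): Point on the blue dial's vertical axis at the top of its bar, 108 mm above the bench. The dial is a disc 80 mm in diameter, 12 mm thick (top face 82 mm above the bench), with one upright straight bar across it through the axis: 74 mm long, 14 mm thick, rising 26 mm from the disc face (82 to 108 mm above the bench).
- speed_dial_pointer (a point): Point on top of the blue dial's bar, 30 mm from the axis towards its pointer end (white stripe on top, white tip); turns with the dial. Seen from the axis it lies 150 degrees counterclockwise from the shaker's +x at the off stop, and goes clockwise from there.
- heater: Grey box-shaped dry-block heater, fixed to the bench, 210 by 160 mm, deck 70 mm high, with an aluminium block with holes (75 by 110 mm, top 86 mm above the bench) at (57, 0) mm and an orange dial at (-48, 0) mm of the same shape as the blue one. Origin: centre of the underside. Its dial is not to be turned.
- heat_dial_pointer (a point): Point on top of the orange dial's bar, 30 mm from its axis towards its white-marked end, 108 mm above the bench. This dial starts anywhere and must stay as it is.
- jar: Small clear jar with blue cap, 40 mm in diameter, 45 mm tall, standing loose on the shaker's black platform (its top 125 mm above the bench). Origin: centre of the underside. Leave it.
- rack: Pink tube rack with small tubes, 75 by 190 mm, 41 mm tall with the tubes, loose on the bench beyond the two machines. Origin: centre of the underside. Leave it.
- petri: Closed Petri dish, 90 mm in diameter, 14 mm tall, with red medium, loose on the bench to the right of the machines (at -y). Origin: centre of the underside. Leave it.
Not all that is in view belongs to the job. Of the things that look like the jar, the middle-sized one is meant.

How it is judged:
By the outcome, as a careful person would: the job done as asked, in the order asked, and still so for the second after the job is handed in, with the robot touching nothing.
It also fails if it takes over 43 s, if anything falls off the work surface, if the arm or the gripper's body presses on something with over 40 N, if the wrist force passes 120 N, or if a joint passes its speed limit or range.

## Working session

There is one attempt and no reset: what is moved stays moved. The work goes in short steps, Python scripts to look and compute and a tool call to move; the robot and the scene stay as the last step left them, time stands still between calls to the robot, and variables do not carry over. Pictures are saved under pics/ and viewed, about 8 in all and at most 12, crops included, and the job is handed in when it is done.

Besides the shell and the picture viewer there is one more tool, called after "Emit:" as name([rows], argument=value, ...), one row to a line, values as JSON. servo_tool: Moves the arm, as the interface text tells. Its arguments: {"type":"object","properties":{"rows":{"type":"array"},"force":{"type":"number"}},"required":["rows"]}

```bash
mkdir -p pics
cat > h.py <<'E'
import numpy as np, cv2
from station import sense, snapshot, sign_off, tip_extent
def cloud(s):
    h,w=s["z_map"].shape; f=h/2/np.tan(np.radians(s["vertical_fov"])/2)
    K=np.array([[f,0,s["cx"]],[0,f,s["cy"]],[0,0,1.]])
    g=np.stack(np.meshgrid(np.arange(w),np.arange(h)),-1).reshape(-1,1,2).astype(np.float64)
    u=cv2.undistortPointsIter(g,K,np.array([s["k1"],0,0,0.]),None,None,(3,50,1e-9)).reshape(h,w,2) if hasattr(cv2,'undistortPointsIter') else cv2.undistortPoints(g,K,np.array([s["k1"],0,0,0.])).reshape(h,w,2)
    z=s["z_map"].astype(float)
    P=np.dstack([u[...,0]*z,u[...,1]*z,z]); T=np.array(s["cam_to_world"])
    W=P@T[:3,:3].T+T[:3,3]; W[z==0]=np.nan
    return W
E
python3 - <<'E'
from h import *
for n in("top","side"):
    s=snapshot(n); cv2.imwrite(f"pics/{n}0.png",s["image"]); print(n,s["vertical_fov"],s["k1"],np.round(s["cam_to_world"],3).tolist())
    np.save(n+"0.npy",cloud(s))
print(sense(),tip_extent)
E
```

```text
top 48.36630982390523 -0.098083660397781 [[0.049, -0.974, 0.221, 0.386], [-0.999, -0.048, 0.009, -0.061], [0.002, -0.221, -0.975, 1.157], [0.0, 0.0, 0.0, 1.0]]
side 49.38636330392432 -0.1331105055150468 [[-0.99, -0.083, 0.117, 0.495], [-0.143, 0.591, -0.794, 0.765], [-0.004, -0.802, -0.597, 0.683], [0.0, 0.0, 0.0, 1.0]]
{'t': 0.1, 'q': array([-1.30750164e+00,  5.28372269e-01,  1.43375927e+00, -3.17916635e-05,
        1.18139465e+00, -1.78521419e-01]), 'qd': array([ 9.31196275e-04, -1.52475060e-03, -4.32601212e-03, -1.37653644e-03,
       -2.42525789e-05,  7.40120203e-04]), 'tau': array([ 6.86747717e-04, -4.43304813e+01, -1.78587055e+01, -9.37783670e-05,
        3.87197564e-03, -1.37926304e-05]), 'tcp_pos': array([ 0.26716959, -0.5646822 ,  0.40383646]), 'tool_rot': array([ 9.75697101e-01,  2.19121500e-01, -5.56525196e-05, -9.65276272e-04]), 'force': array([-0.81169308,  0.29181403,  0.27581872]), 'ft_torque': array([-0.01893191, -0.00662899,  0.05511779]), 'finger_gap': 0.9997789159066485} 0.1734
```

View pics/top0.png

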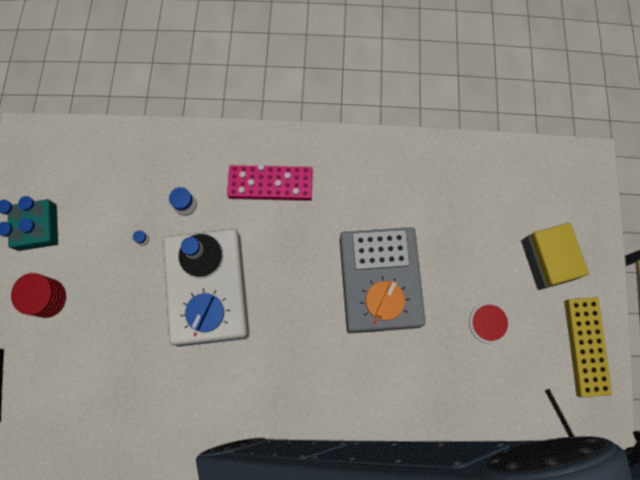

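View pics/side0.png

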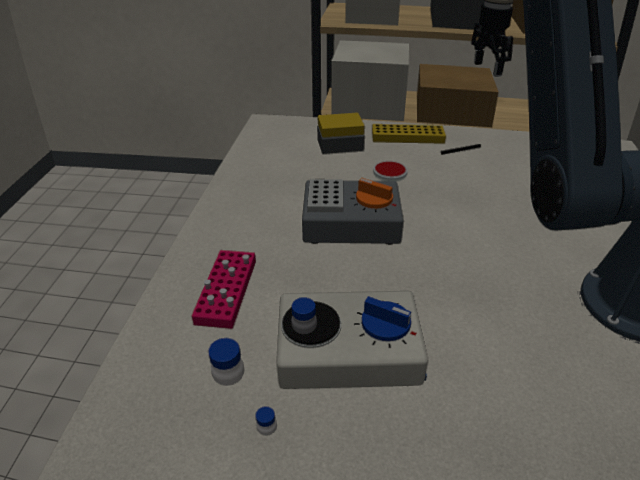

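The top view shows the white shaker at about (205,288), with the blue dial at (205,312), its pointer end at (197,320) and the red off tick at (195,334). The blue dial could be mistaken for the heater's orange dial at (385,299), or for the blue jar caps at (190,246) on the platform, (181,200) and (139,237). I choose the blue dial on the white box. Next I measure it and check it in a close crop.

```bash
cat > m.py <<'E'
from h import *
def measure(W,img,verbose=True):
    hsv=cv2.cvtColor(img,cv2.COLOR_BGR2HSV)
    blue=(hsv[...,0]>95)&(hsv[...,0]<130)&(hsv[...,1]>120)
    return blue
def fit(W,img,box):
    u0,v0,u1,v1=box; m=np.zeros(img.shape[:2],bool); m[v0:v1,u0:u1]=1
    hsv=cv2.cvtColor(img,cv2.COLOR_BGR2HSV)
    blue=(hsv[...,0]>95)&(hsv[...,0]<130)&(hsv[...,1]>120)
    wh=(hsv[...,1]<90)&(hsv[...,2]>120)
    z=W[...,2]
    disc=W[m&blue&(z<.09)&(z>.07)]
    bar=W[m&(blue|wh)&(z>.1)&(z<.116)]
    white=W[m&wh&(z>.1)&(z<.116)]
    for n,p in(("disc",disc),("bar",bar),("white",white)):
        if len(p): print(n,len(p),p.mean(0).round(4),"mid",((p.min(0)+p.max(0))/2).round(4),"ext",np.ptp(p,axis=0).round(4))
    r=cv2.minAreaRect((bar[:,:2]*1000).astype(np.float32)); print("bar rect",r)
    b=bar[:,:2]-bar[:,:2].mean(0); _,_,V=np.linalg.svd(b,full_matrices=False); d=V[0]
    if len(white) and (white[:,:2].mean(0)-bar[:,:2].mean(0))@d<0: d=-d
    print("pointer angle",np.degrees(np.arctan2(d[1],d[0])))
E
python3 - <<'E'
from m import *
for n,box,sh in(("top",(182,288,228,336),(155,220,255,350)),("side",(355,292,415,345),(270,285,430,390))):
    W=np.load(n+"0.npy"); im=cv2.imread(f"pics/{n}0.png"); print(n); fit(W,im,box)
    u0,v0,u1,v1=sh; P=W[v0:v1,u0:u1].reshape(-1,3); P=P[(P[:,2]>.06)&(P[:,2]<.076)]
    print("deck z",np.median(P[:,2]),cv2.minAreaRect((P[:,:2]*1000).astype(np.float32)))
    print("jar",[ (W[m].mean(0)).round(3) for m in [ (slice(240,250),slice(186,196)) ]] if 0 else "")
W=np.load("top0.npy")
a=cv2.resize(cv2.imread("pics/top0.png")[225:350,155:255],None,fx=4.5,fy=4.5)
cv2.imwrite("pics/c1.png",a)
E
```

```text
top
disc 770 [0.4796 0.1737 0.083 ] mid [0.4799 0.176  0.0832] ext [0.075  0.0757 0.0132]
bar 289 [0.4805 0.1755 0.1085] mid [0.4804 0.1758 0.1073] ext [0.0716 0.0391 0.0138]
white 66 [0.4604 0.1844 0.1094] mid [0.4811 0.181  0.1092] ext [0.0702 0.0275 0.0076]
bar rect ((480.2273864746094, 175.69607543945312), (15.641557693481445, 73.12818908691406), 68.51611328125)
pointer angle 158.39477388918823
deck z 0.07051664563520199 ((537.7669067382812, 185.6099853515625), (231.52761840820312, 160.15283203125), 9.668020248413086)
jar 
side
disc 977 [0.4834 0.193  0.0811] mid [0.4806 0.1775 0.0802] ext [0.0772 0.0801 0.0195]
bar 374 [0.4835 0.1777 0.1059] mid [0.4804 0.1779 0.1051] ext [0.0709 0.0375 0.0101]
white 1 [0.4699 0.1783 0.1071] mid [0.4699 0.1783 0.1071] ext [0. 0. 0.]
bar rect ((480.1240539550781, 176.29039001464844), (17.99022102355957, 72.56301879882812), 69.26212310791016)
pointer angle 157.76401249536207
deck z 0.06904717082684614 ((537.43310546875, 186.8193817138672), (230.44424438476562, 162.37704467773438), 9.506368637084961)
jar
```

View pics/c1.png

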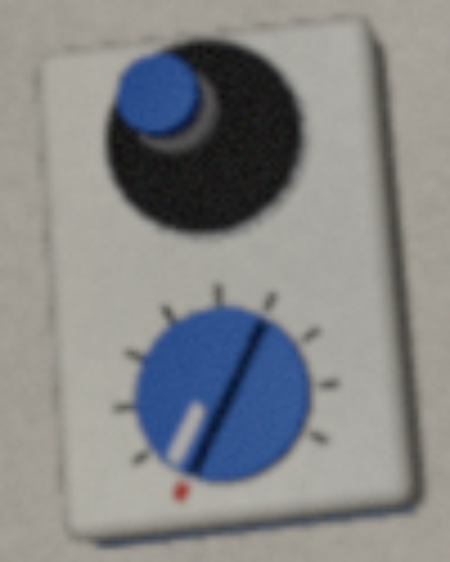

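The crop confirms it: the blue dial on the white box, with the white pointer stripe next to the red tick. Axis ≈ (0.4803, 0.1763), pointer at about 159°. The plan is to keep the gripper shut, hold the tool's +x face against the pointer-end side and turn the tool with the dial.

```bash
cat > g.py <<'E'
from h import *
import sys
from scipy.spatial.transform import Rotation as R
AX=np.array([.4803,.1763])
def e(a): return np.array([np.cos(np.radians(a)),np.sin(np.radians(a))])
def plan(p,yaw=None):  # p world target
    s=sense(); Rt=R.from_quat(s["tool_rot"]); d=Rt.inv().apply(np.array(p)-s["tcp_pos"])*1000
    x=Rt.as_matrix()[:,0]; y0=np.degrees(np.arctan2(x[1],x[0]))
    turn=0 if yaw is None else -((yaw-y0+180)%360-180)
    return d.round(1).tolist(),round(turn,1)
def push(phi,c=0,tipz=.091,r=26,h=11):
    q=AX+(r*e(phi)-(7+h+c)*e(phi-90))/1000
    return plan([*q,tipz+tip_extent],phi-90)
E
python3 -c "
from g import *
print(plan([.48,-.2,.40]),push(159.5,14,.22))"
```

```text
([348.3, -238.6, 4.4], 0) ([468.4, -575.0, 11.7], np.float64(-44.2))
```

Emit:
servo_tool([
  [[40, -28, 0], -5, -1],
  [[80, -56, 0], -10, -1],
  [[122, -84, 0], -15, -1],
  [[163, -112, 0], -20, -1],
  [[205, -140, 0], -25, -1],
  [[246, -169, 0], -31, -1],
  [[287, -197, 0], -38, -1],
  [[328, -225, 0], -44, -1],
], force=30)

```text
t: 0.9
tcp_pos: [0.468, -0.2192, 0.4042]
tool_rot: [0.821, 0.57, 0.0, -0.001]
force: [0.2, -1.4, -0.4]
finger_gap: -0.002
```

```bash
python3 -c "
from g import *
print(push(159.5,12,.22),push(159.5,12,.15))"
```

```text
([344.9, -152.6, 11.6], np.float64(0.1)) ([344.8, -152.5, 81.6], np.float64(0.1))
```

Emit:
servo_tool([
  [[45, -20, 0], 0, -1],
  [[90, -40, 0], 0, -1],
  [[135, -60, 0], 0, -1],
  [[180, -80, 0], 0, -1],
  [[225, -100, 0], 0, -1],
  [[270, -120, 0], 0, -1],
  [[312, -138, 5], 0, -1],
  [[345, -152, 12], 0, -1],
])

```text
t: 1.7
tcp_pos: [0.4453, 0.1596, 0.3931]
tool_rot: [0.821, 0.571, 0.001, -0.001]
force: [0.7, -0.6, -0.1]
finger_gap: -0.006
```

```bash
python3 -c "
from g import *
print(push(159.5,10,.14),push(159.5,10))
s=snapshot('side');cv2.imwrite('pics/s1.png',cv2.resize(s['image'][200:400,260:460],None,fx=3,fy=3))"
```

```text
([-0.3, 1.0, 79.7], np.float64(0.1)) ([-0.4, 1.1, 128.7], np.float64(0.1))
```

View pics/s1.png

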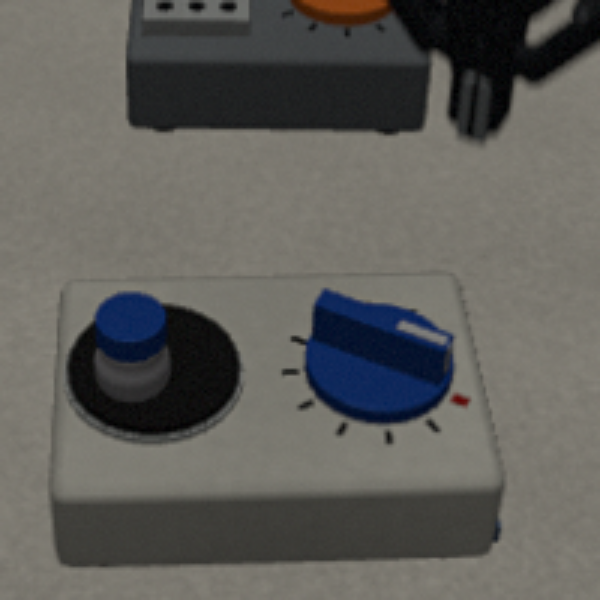

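The side crop shows the shut fingertips at crop (475,130), above and behind the bar. The dial is untouched, with its pointer at (425,335) and the red tick at (460,400). Descending with 10 mm clearance.

Emit:
servo_tool([
  [[0, 1, 40], 0, -1],
  [[0, 1, 80], 0, -1],
  [[0, 1, 105], 0, -1],
  [[0, 1, 120], 0, -1],
  [[0, 1, 128], 0, -1],
  [[0, 1, 128], 0, -1],
])

```text
t: 2.35
tcp_pos: [0.4449, 0.163, 0.2631]
tool_rot: [0.82, 0.572, -0.0, -0.004]
force: [0.2, -0.7, -1.0]
finger_gap: -0.004
```

Emit:
servo_tool([
  [[2, 0, 0], 0, -1],
  [[4, 0, 0], 0, -1],
  [[6, 0, 0], 0, -1],
  [[7, 0, 0], 0, -1],
  [[8, 0, 0], 0, -1],
])

```text
t: 2.85
tcp_pos: [0.4476, 0.1704, 0.2637]
tool_rot: [0.82, 0.572, -0.0, -0.003]
force: [-0.3, -3.9, 3.1]
finger_gap: -0.002
```

```bash
python3 -c "
from g import *
print(push(159.5,0),sense()['force'],sense()['tcp_pos'])
for p in (150,142,134): print(p,push(p))"
```

```text
([-1.0, 2.5, -0.8], np.float64(0.3)) [-0.32772332 -3.86691335  3.09553705] [0.44763799 0.17038721 0.26365536]
150 ([3.5, -0.1, -0.7], np.float64(9.8))
142 ([7.6, -1.7, -0.7], np.float64(17.8))
134 ([11.9, -2.6, -0.7], np.float64(25.8))
```

Emit:
servo_tool([
  [[0, 2, -2], 2, -1],
  [[1, 1, -2], 5, -1],
  [[3, 0, -2], 8, -1],
  [[4, 0, -2], 11, -1],
  [[6, -1, -2], 14, -1],
  [[7, -2, -2], 17, -1],
  [[8, -2, -2], 19, -1],
])

```text
t: 3.55
tcp_pos: [0.4485, 0.1788, 0.2658]
tool_rot: [0.904, 0.428, -0.001, -0.003]
force: [-0.5, 0.5, 0.3]
finger_gap: -0.0
```

```bash
cat > look.py <<'E'
from g import *; from m import fit
import sys
print(sense()['force'])
for n,box in(("top",(175,280,235,340)),("side",(350,285,420,350))):
    s=snapshot(n); print(n)
    try: fit(cloud(s),s['image'],box)
    except Exception as ex: print(ex)
    cv2.imwrite(f"pics/{sys.argv[1]}_{n}.png",s['image'])
a=cv2.imread(f"pics/{sys.argv[1]}_top.png")[225:350,150:270]; b=cv2.imread(f"pics/{sys.argv[1]}_side.png")[265:390,270:430]
cv2.imwrite(f"pics/{sys.argv[1]}.png",np.hstack([cv2.resize(x,None,fx=2.8,fy=2.8) for x in(a,b)]))
for p in map(float,sys.argv[2:]): print(p,push(p,tipz=.092))
E
python3 look.py k1 142 134 126 118 110
```

```text
[-0.51052208  0.46994368  0.29834169]
top
disc 330 [0.4781 0.1578 0.0827] mid [0.4812 0.1633 0.0825] ext [0.0729 0.0506 0.0121]
bar 28 [0.4994 0.1518 0.1081] mid [0.4774 0.1565 0.1068] ext [0.0635 0.0233 0.0117]
bar rect ((476.4753723144531, 155.90383911132812), (12.605257034301758, 65.2255859375), 78.85149383544922)
pointer angle 164.19609477217404
side
disc 984 [0.4866 0.1895 0.0809] mid [0.4807 0.1774 0.0804] ext [0.0769 0.0795 0.019 ]
bar 364 [0.4805 0.1775 0.1062] mid [0.4712 0.1777 0.1071] ext [0.0725 0.0657 0.0141]
white 35 [0.4669 0.1919 0.1076] mid [0.4672 0.1931 0.1072] ext [0.0144 0.0204 0.0049]
bar rect ((473.0940856933594, 170.38214111328125), (38.67394256591797, 74.57864379882812), 40.589195251464844)
pointer angle 129.00597171152836
142.0 ([-0.5, 0.5, 0.4], np.float64(-1.2))
134.0 ([3.3, -1.8, 0.4], np.float64(6.8))
126.0 ([7.3, -3.6, 0.4], np.float64(14.8))
118.0 ([11.5, -4.8, 0.5], np.float64(22.8))
110.0 ([15.9, -5.4, 0.5], np.float64(30.8))
```

View pics/k1.png

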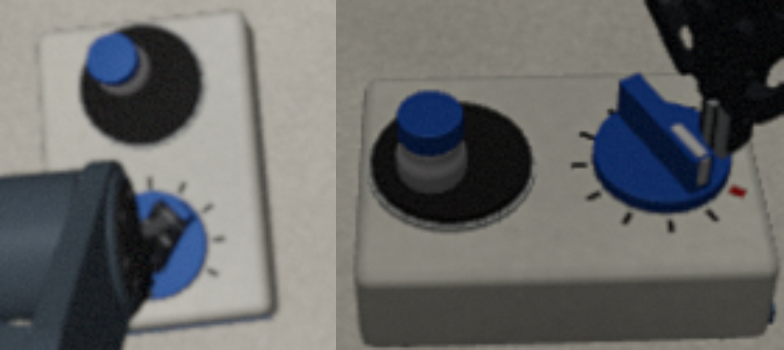

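The side crop shows the dial one click on: the white stripe at (690,140) has moved off the red tick, the finger stands just behind it at (715,130), and the fit gives 129°. The jar hasn't moved. On to the second click, pushing to about 112°.

Emit:
servo_tool([
  [[2, -1, 0], 4, -1],
  [[4, -2, 0], 8, -1],
  [[6, -3, 0], 12, -1],
  [[8, -4, 0], 16, -1],
  [[10, -4, 0], 20, -1],
  [[12, -5, 0], 24, -1],
  [[14, -5, 0], 27, -1],
  [[15, -5, 0], 29, -1],
])

```text
t: 4.45
tcp_pos: [0.4531, 0.1934, 0.2657]
tool_rot: [0.982, 0.189, -0.003, -0.003]
force: [-1.6, -1.1, 2.4]
finger_gap: 0.003
```

```bash
python3 look.py k2 112 108 104 100 96 92 88 84 82 80
```

```text
[-1.60248915 -1.08590284  2.3910208 ]
top
disc 511 [0.4846 0.1698 0.0828] mid [0.4803 0.1716 0.083 ] ext [0.0753 0.0669 0.0123]
bar 83 [0.4917 0.1546 0.108 ] mid [0.4761 0.1607 0.1069] ext [0.0516 0.0414 0.0129]
bar rect ((480.9999694824219, 167.72262573242188), (26.957250595092773, 59.26719665527344), 46.257293701171875)
pointer angle -69.8043748669435
side
disc 929 [0.4891 0.1885 0.0808] mid [0.4814 0.1732 0.0806] ext [0.0755 0.0883 0.0187]
bar 344 [0.4802 0.1784 0.1066] mid [0.4736 0.178  0.1073] ext [0.0557 0.0729 0.0146]
white 34 [0.4704 0.1953 0.1077] mid [0.4702 0.1948 0.1078] ext [0.0114 0.0223 0.0033]
bar rect ((479.2784423828125, 180.255126953125), (24.971879959106445, 82.66293334960938), 34.25865936279297)
pointer angle 117.47095235217614
112.0 ([0.3, 0.1, 0.4], np.float64(-0.2))
108.0 ([2.2, -1.1, 0.4], np.float64(3.8))
104.0 ([4.1, -2.1, 0.4], np.float64(7.8))
100.0 ([6.1, -3.1, 0.4], np.float64(11.8))
96.0 ([8.2, -3.9, 0.4], np.float64(15.8))
92.0 ([10.3, -4.5, 0.4], np.float64(19.8))
88.0 ([12.4, -5.0, 0.4], np.float64(23.8))
84.0 ([14.6, -5.3, 0.4], np.float64(27.8))
82.0 ([15.7, -5.4, 0.4], np.float64(29.8))
80.0 ([16.8, -5.5, 0.4], np.float64(31.8))
```

Emit:
servo_tool([
  [[1, 0, 0], 2, -1],
  [[2, -1, 0], 4, -1],
  [[3, -1, 0], 5, -1],
  [[3, -1, 0], 6, -1],
  [[3, -1, 0], 6, -1],
])

```text
t: 5.05
tcp_pos: [0.4561, 0.1957, 0.2658]
tool_rot: [0.99, 0.138, -0.002, -0.003]
force: [-0.8, 0.5, 0.1]
finger_gap: -0.001
```

```bash
python3 look.py k3 112 108 104 100 96 92 88 84 82 80
```

```text
[-0.78749947  0.48819991  0.1017167 ]
top
disc 550 [0.4854 0.1705 0.0829] mid [0.4801 0.1723 0.0832] ext [0.0749 0.0692 0.0132]
bar 78 [0.4844 0.1531 0.1084] mid [0.4723 0.1615 0.1068] ext [0.0404 0.0475 0.01  ]
bar rect ((479.2008972167969, 166.85348510742188), (28.540170669555664, 59.2695426940918), 30.688541412353516)
pointer angle -80.42971048552097
side
disc 932 [0.489  0.187  0.0805] mid [0.4814 0.1779 0.0803] ext [0.0755 0.0771 0.019 ]
bar 306 [0.4796 0.1787 0.1069] mid [0.4687 0.1781 0.108 ] ext [0.0469 0.0737 0.0154]
white 34 [0.4765 0.1968 0.1082] mid [0.4769 0.1961 0.1087] ext [0.0071 0.0234 0.0039]
bar rect ((469.2020568847656, 176.37744140625), (35.723941802978516, 76.14825439453125), 10.241934776306152)
pointer angle 103.57972254436251
112.0 ([-2.6, 1.4, 0.3], np.float64(-6.1))
108.0 ([-0.9, -0.0, 0.4], np.float64(-2.1))
104.0 ([0.9, -1.3, 0.4], np.float64(1.9))
100.0 ([2.8, -2.4, 0.4], np.float64(5.9))
96.0 ([4.8, -3.4, 0.3], np.float64(9.9))
92.0 ([6.8, -4.3, 0.3], np.float64(13.9))
88.0 ([8.9, -5.0, 0.3], np.float64(17.9))
84.0 ([11.1, -5.5, 0.3], np.float64(21.9))
82.0 ([12.1, -5.8, 0.3], np.float64(23.9))
80.0 ([13.2, -5.9, 0.3], np.float64(25.9))
```

View pics/k3.png

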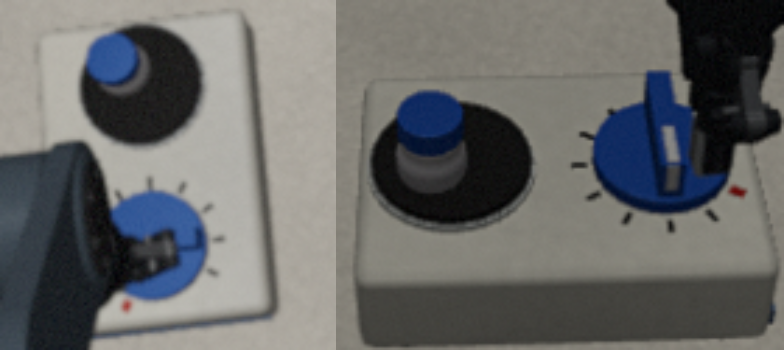

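The dial now rests at two clicks: the stripe at (670,150) lies close to 100°, and the finger at (700,145) is clear of it. Third click: push to about 78°.

Emit:
servo_tool([
  [[2, -2, 0], 4, -1],
  [[4, -3, 0], 8, -1],
  [[6, -4, 0], 12, -1],
  [[8, -5, 0], 16, -1],
  [[10, -5, 0], 20, -1],
  [[12, -6, 0], 23, -1],
  [[13, -6, 0], 26, -1],
  [[13, -6, 0], 26, -1],
])

```text
t: 5.95
tcp_pos: [0.4654, 0.2051, 0.2655]
tool_rot: [0.996, -0.088, -0.005, -0.002]
force: [-3.0, 1.2, 1.6]
finger_gap: 0.004
```

```bash
python3 look.py k4 84 80 78 76 72 68 64 60 56 52 48
```

```text
[-2.98890467  1.21763511  1.64969728]
top
disc 560 [0.4878 0.1696 0.0827] mid [0.4801 0.1735 0.0832] ext [0.0749 0.0701 0.0136]
bar 209 [0.4799 0.1654 0.1084] mid [0.4797 0.1688 0.1067] ext [0.0152 0.0607 0.0129]
white 26 [0.4812 0.1914 0.1089] mid [0.4812 0.1915 0.1092] ext [0.008  0.0112 0.0073]
bar rect ((479.71868896484375, 168.90443420410156), (60.76254653930664, 14.265643119812012), 88.77648162841797)
pointer angle 86.62234445291037
side
disc 867 [0.4891 0.1867 0.0804] mid [0.4807 0.1776 0.0802] ext [0.077  0.0797 0.0188]
bar 127 [0.4823 0.1872 0.107 ] mid [0.4739 0.181  0.1068] ext [0.0288 0.0811 0.0135]
white 11 [0.4817 0.2057 0.1078] mid [0.4817 0.205  0.1078] ext [0.0046 0.0089 0.0026]
bar rect ((483.42596435546875, 184.29920959472656), (25.493770599365234, 84.81788635253906), 16.010414123535156)
pointer angle 94.98137120234256
84.0 ([-0.7, 1.3, 0.2], np.float64(-4.1))
80.0 ([1.1, -0.0, 0.1], np.float64(-0.1))
78.0 ([2.0, -0.7, 0.1], np.float64(1.9))
76.0 ([3.0, -1.2, 0.1], np.float64(3.9))
72.0 ([4.9, -2.3, 0.1], np.float64(7.9))
68.0 ([6.9, -3.2, 0.1], np.float64(11.9))
64.0 ([9.0, -4.0, 0.1], np.float64(15.9))
60.0 ([11.1, -4.6, 0.1], np.float64(19.9))
56.0 ([13.2, -5.1, 0.1], np.float64(23.9))
52.0 ([15.4, -5.5, 0.0], np.float64(27.9))
48.0 ([17.6, -5.7, 0.0], np.float64(31.9))
```

Emit:
servo_tool([
  [[1, 0, 0], 1, -1],
  [[2, 0, 0], 2, -1],
  [[3, -1, 0], 3, -1],
  [[3, -1, 0], 3, -1],
])

```text
t: 6.45
tcp_pos: [0.47, 0.2056, 0.2657]
tool_rot: [0.993, -0.114, -0.003, -0.002]
force: [0.9, -0.9, 0.6]
finger_gap: -0.002
```

```bash
python3 look.py k5 76 72 68 64 60 56 54 52 50 48 46
```

```text
[ 0.90820643 -0.86703881  0.59551641]
top
disc 589 [0.4865 0.1683 0.0828] mid [0.4802 0.1734 0.0833] ext [0.075  0.0709 0.0128]
bar 181 [0.4779 0.1676 0.1086] mid [0.4778 0.17   0.1088] ext [0.0341 0.06   0.0122]
white 30 [0.486  0.1911 0.1089] mid [0.4862 0.1911 0.1089] ext [0.01   0.0119 0.0083]
bar rect ((478.6436462402344, 171.30126953125), (65.29178619384766, 13.922319412231445), 68.39414978027344)
pointer angle 67.94175526940306
side
disc 808 [0.4852 0.1879 0.0804] mid [0.4807 0.177  0.0804] ext [0.0769 0.0786 0.0185]
bar 77 [0.4877 0.2077 0.1059] mid [0.482  0.2085 0.1053] ext [0.0339 0.0266 0.0105]
white 13 [0.4908 0.2029 0.1077] mid [0.4909 0.2017 0.1076] ext [0.0046 0.0087 0.0037]
bar rect ((480.17510986328125, 208.3485870361328), (17.209522247314453, 36.42578887939453), 70.62223052978516)
pointer angle -34.275646448210765
76.0 ([-0.5, -0.2, 0.2], np.float64(0.9))
72.0 ([1.4, -1.4, 0.2], np.float64(4.9))
68.0 ([3.3, -2.4, 0.2], np.float64(8.9))
64.0 ([5.4, -3.3, 0.2], np.float64(12.9))
60.0 ([7.4, -4.1, 0.1], np.float64(16.9))
56.0 ([9.6, -4.7, 0.1], np.float64(20.9))
54.0 ([10.6, -4.9, 0.1], np.float64(22.9))
52.0 ([11.7, -5.1, 0.1], np.float64(24.9))
50.0 ([12.8, -5.3, 0.1], np.float64(26.9))
48.0 ([13.9, -5.4, 0.1], np.float64(28.9))
46.0 ([15.0, -5.5, 0.1], np.float64(30.9))
```

View pics/k5.png

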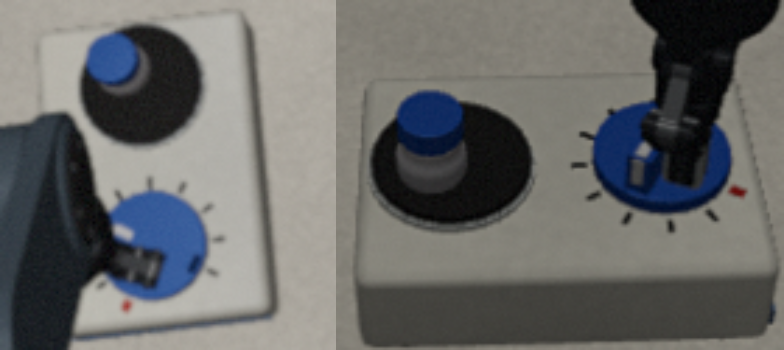

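It's at three clicks: the white tip at (640,165) in the side crop, and the top fit gives 68°. The finger is clear behind it. Fourth click: go to about 50° and then creep.

Emit:
servo_tool([
  [[2, -1, 0], 4, -1],
  [[4, -2, 0], 8, -1],
  [[6, -3, 0], 12, -1],
  [[8, -4, 0], 16, -1],
  [[10, -5, 0], 20, -1],
  [[11, -5, 0], 23, -1],
  [[12, -5, 0], 25, -1],
  [[12, -5, 0], 26, -1],
])

```text
t: 7.35
tcp_pos: [0.4817, 0.2083, 0.2656]
tool_rot: [0.942, -0.335, -0.005, -0.002]
force: [-2.1, 4.3, 1.9]
finger_gap: -0.0
```

```bash
python3 look.py k6 54 52 50 48 46 44
```

```text
[-2.05772303  4.25327029  1.94882226]
top
disc 621 [0.4856 0.1676 0.0827] mid [0.4802 0.1715 0.083 ] ext [0.0748 0.0661 0.0131]
bar 239 [0.477  0.1709 0.1087] mid [0.4779 0.1706 0.1073] ext [0.046  0.0594 0.0143]
white 41 [0.4902 0.192  0.1093] mid [0.4909 0.1921 0.1093] ext [0.0151 0.0157 0.0067]
bar rect ((478.27154541015625, 173.35818481445312), (68.6257095336914, 14.155664443969727), 58.597503662109375)
pointer angle 57.95921358557239
side
disc 722 [0.4753 0.1925 0.0802] mid [0.4807 0.1795 0.0798] ext [0.077  0.0749 0.0195]
bar 34 [0.4948 0.2104 0.1058] mid [0.4852 0.2131 0.108 ] ext [0.0403 0.0214 0.0145]
bar rect ((485.3746032714844, 213.20677185058594), (21.081205368041992, 40.27099609375), 89.03730773925781)
pointer angle -33.7372761994403
54.0 ([-0.6, 0.8, 0.2], np.float64(-3.1))
52.0 ([0.3, 0.2, 0.2], np.float64(-1.1))
50.0 ([1.2, -0.5, 0.2], np.float64(0.9))
48.0 ([2.1, -1.1, 0.2], np.float64(2.9))
46.0 ([3.1, -1.6, 0.2], np.float64(4.9))
44.0 ([4.0, -2.2, 0.2], np.float64(6.9))
```

Emit:
servo_tool([
  [[1, 0, 0], 1, -1],
  [[2, 0, 0], 2, -1],
  [[3, -1, 0], 3, -1],
  [[3, -1, 0], 3, -1],
])

```text
t: 7.85
tcp_pos: [0.4856, 0.2066, 0.2656]
tool_rot: [0.933, -0.359, -0.004, -0.002]
force: [0.6, -0.0, 0.8]
finger_gap: 0.003
```

```bash
python3 look.py k7 48 46 44 42
```

```text
[ 0.57770617 -0.01768336  0.80089965]
top
disc 558 [0.4855 0.1641 0.0828] mid [0.4801 0.171  0.0831] ext [0.0751 0.066  0.0137]
bar 274 [0.4786 0.1744 0.1081] mid [0.4813 0.1735 0.1072] ext [0.0629 0.0511 0.0138]
white 57 [0.4979 0.1904 0.1092] mid [0.4992 0.1898 0.1096] ext [0.0271 0.0187 0.0079]
bar rect ((480.07550048828125, 176.21826171875), (74.33212280273438, 14.844711303710938), 39.500675201416016)
pointer angle 39.05463255448468
side
disc 737 [0.4735 0.1939 0.0804] mid [0.4807 0.1837 0.0801] ext [0.0769 0.0684 0.019 ]
bar 68 [0.4766 0.1887 0.1053] mid [0.481  0.1899 0.1075] ext [0.0622 0.0651 0.0143]
bar rect ((471.4542541503906, 192.0757598876953), (72.93812561035156, 36.471046447753906), 31.7506160736084)
pointer angle 47.348343135530556
48.0 ([-1.3, -0.1, 0.1], np.float64(-0.1))
46.0 ([-0.4, -0.7, 0.1], np.float64(1.9))
44.0 ([0.5, -1.3, 0.1], np.float64(3.9))
42.0 ([1.5, -1.8, 0.1], np.float64(5.9))
```

The top fit gives 39°, which is four clicks, and the force is zero. Backing off, then straight up.

Emit:
servo_tool([
  [[-4, 0, 0], 0, -1],
  [[-7, 0, 0], 0, -1],
  [[-7, 0, -15], 0, -1],
  [[-7, 0, -50], 0, -1],
  [[-7, 0, -95], 0, -1],
  [[-7, 0, -140], 0, -1],
  [[-7, 0, -150], 0, -1],
  [[-7, 0, -150], 0, -1],
])

```text
t: 8.75
tcp_pos: [0.4812, 0.2108, 0.4176]
tool_rot: [0.933, -0.359, -0.002, -0.003]
force: [-0.9, -0.1, -1.2]
finger_gap: -0.001
```

```bash
python3 -c "
from g import *
print(plan([.45,-.1,.41]))"
```

```text
([185.1, 251.6, 5.5], 0)
```

Emit:
servo_tool([
  [[26, 36, 0], 0, -1],
  [[52, 72, 0], 0, -1],
  [[80, 108, 0], 0, -1],
  [[106, 144, 0], 0, -1],
  [[132, 180, 0], 0, -1],
  [[158, 215, 0], 0, -1],
  [[185, 250, 0], 0, -1],
  [[185, 250, 0], 0, -1],
])

```text
t: 9.55
tcp_pos: [0.4507, -0.1031, 0.4135]
tool_rot: [0.932, -0.362, -0.004, -0.002]
force: [0.7, -0.1, 0.4]
finger_gap: 0.001
```

```bash
python3 look.py k8
python3 - <<'E'
import cv2,numpy as np
cv2.imwrite('pics/k8b.png',cv2.imread('pics/k8_side.png'))
E
```

```text
[ 0.71367302 -0.14352745  0.43393089]
top
disc 806 [0.4805 0.1747 0.0829] mid [0.4803 0.1758 0.0835] ext [0.075  0.0765 0.0129]
bar 283 [0.4794 0.1753 0.1085] mid [0.4813 0.1759 0.1075] ext [0.0629 0.0565 0.0144]
white 65 [0.4983 0.1915 0.1092] mid [0.4993 0.1924 0.1101] ext [0.0271 0.0234 0.0088]
bar rect ((480.0728759765625, 176.39239501953125), (75.8020248413086, 14.642131805419922), 39.718040466308594)
pointer angle 40.13201518383955
side
disc 1036 [0.4775 0.1891 0.081 ] mid [0.4807 0.177  0.0804] ext [0.077  0.0808 0.0192]
bar 358 [0.478  0.1773 0.106 ] mid [0.4808 0.1776 0.1048] ext [0.0628 0.055  0.0096]
white 3 [0.4987 0.1909 0.1086] mid [0.498  0.1896 0.1086] ext [0.0163 0.0103 0.0017]
bar rect ((480.818359375, 176.90931701660156), (73.20585632324219, 17.05620765686035), 39.08778381347656)
pointer angle 41.17014013844643
```

View pics/k8.png

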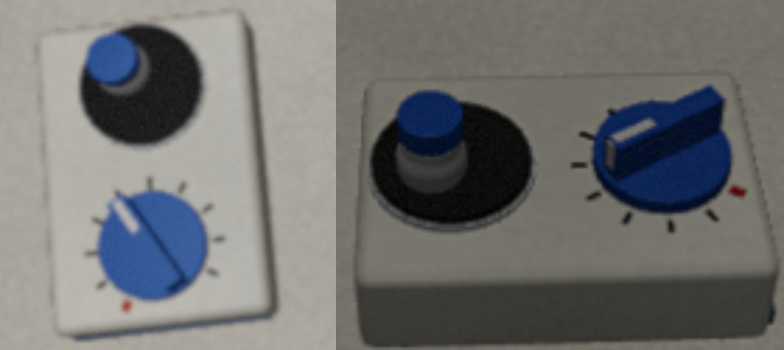

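View pics/k8b.png

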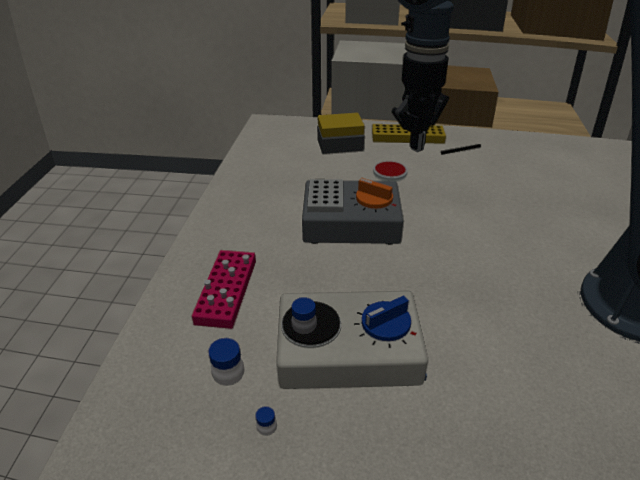

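The last pictures show the bar at 39–41°, against the 39.5° expected for four clicks. The pointer stands at the fifth tick, counting the red one, with the stripe at (125,215) in the crop. The jar (303,315), rack (225,288), dish (390,170) and orange dial (375,190) are where they were, and the hand is clear.

```bash
python3 -c "
from station import sign_off
print(sign_off())"
```

```text
the job is handed in; nothing more can be done
None
```

I pushed the blue speed dial clockwise by four clicks with the shut fingertips against the side of its bar. I did this one click at a time, then moved the hand well clear and handed the job in at about 9.7 s.

- **Dial position:** the last fits, with the hand away, put the pointer at 40.1° (top camera) and 41.2° (side camera). Four clicks from the starting 158–159.5° should be about 39.5°. The bar outline alone gave 39.1–39.7°, and the pointer lines up with the fifth tick, counting the red one as the first.
- **Other objects:** by eye, the jar, rack, dish and orange dial stand where they were in the first pictures. I did not measure them.
- **Forces:** the highest contact force I read was about 5 N, and it was near zero with the hand away.
- **Disagreements:** while the hand was near the dial it hid part of the bar, so some fits then were unreliable and the two cameras disagreed. The first pushes at clicks two, three and four stopped just short of the snap. Each needed a further 3 mm push.

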